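# Pack a phone in the pressing fixture until the arm sits snug

### The arm

A 6-joint arm with a two-finger parallel gripper is mounted at the origin on the work surface. World frame = base frame: x ahead of the robot, y to its left, z up, the work surface at z = 0. Lengths are in m, angles in rad, forces in N, time in s.
With the tool pointing down it reaches from about 0.25 to 0.775 m from the base axis. Payload 4 kg.
Tool frame: the origin (TCP) lies between the finger pads; the fingertips stand 11 mm ahead of it and the grasp point (between the pads) lies 8 mm behind it; x points along the fingers, y is the direction in which the jaws open and shut, and the axes are right-handed (so a half turn about x gives the same grasp; the last joint's range is limited). The gripper opens to 94 mm and grips with 3 to 60 N. Pads are 16 mm wide; open, the fingers measure 119 mm over their backs; the gripper's body (75 mm by 177 mm) begins 78 mm behind the grasp point.
Start: joints at [1.14, 0.087, 1.371, -0, 1.684, -0.103], TCP at [0.177, 0.521, 0.217] pointing down, gripper open.
Joint ranges: [-3.1, 3.1], [-0.76, 2.03], [0.27, 2.55], [-1.08, 4.22], [0.17, 2.65], [-2.57, 2.57]. Speed limits (rad/s): [2.79, 2.79, 3.14, 3.14, 3.14, 3.14].

### API

Orientations are given as a rotation vector (axis times angle).
In Python, from plant import readout, cams, sign_off gives the robot as it stands.
- The arm moves only by the shell command python3 -m pendant 'ROWS' [OPENING]. ROWS is JSON, a list of rows, each an object of numbers: "tx", "ty", "tz": the shift along the tool's x, y, z in mm; "rx", "ry", "rz": the turn, a rotation vector about the tool's x, y, z in rad. In form: [{"tx": .., "ty": .., "tz": .., "rx": .., "ry": .., "rz": ..}, ...]. A call has 1 to 20 rows; each row shifts and turns the commanded pose from where the row before left it, along the tool's axes as they then stand; what a row does not reach is not made up. A row lasts 1/8 s, in which the tool goes at most 62.5 mm and 10.7 degrees, less where a joint would pass 70% of its speed; a pose out of reach is approached as far as the arm can. A call is refused whole if a number of a shift passes 62.5 or a number of a turn 0.188, either way. A call with a gripper value outside its range is refused whole. OPENING is the closure, from -1 (fully open) to 1 (shut), so that 0 is half open, set as the call begins (- or left out, the last holds). The fingers move at their own pace and stop on an object; the grip force is fixed at half the most. Time passes only in rows, so rows that do not move let the fingers close. It gives the time, the measured TCP pose, the force and the opening at its end, in the units of the state.
- readout.state(): the state, without advancing time (a new reading comes with each control period).
- cams.snapshot(name): name is "scene" or "top" or "wrist"; returns the picture (480x640x3 uint8, blue, green, red); there is no depth.
- cams.calibration(name): a dict with "fovy" (degrees; the focal length in pixels is half the picture's height over the tangent of half this angle, whatever the lens; pixels are square), "cx", "cy" (the principal point, pixels), "eye" and "orientation" of the camera in the world. Camera axes: x right, y down, z forward; pixel columns grow to the right and rows downward; lengths in m; the calibration is good to about 2 mm. The wrist camera is an equidistant fisheye: a pixel r from the principal point sees the ray r / f radians off the axis. A picture is of the moment at which its call begins: read the wrist's pose just before it. calibration takes no time and is no camera call; for the wrist camera it gives the pose at the moment of the call.
- sign_off(): hands the job in, once; it reports no verdict.
The state is a dict: "time": time; "q": joint angles; "qd": joint speeds; "joint_efforts": joint torques, N m; "tool_pos": TCP position; "ee_rot": TCP orientation; "wrist_force": force on the tool from outside, world axes, zero at the start; "wrist_torque": the same for the moment, N m; "width": finger opening in m.
Only numpy, scipy, OpenCV 4.12 (cv2) and the standard library are available. Lean on these libraries where they do the work, as an engineer would, in place of code of your own. Each camera call takes 0.05 s, during which the arm holds its last target. There are 200 camera calls.

### The job

On the repair bench, stack blue spacer plates squarely and centrally on the back of the phone in the pressing fixture, adding them one at a time until the hinged press arm, when lowered, is snug: its rubber foot rests on the plates instead of the arm dropping to its own stop and leaving a gap. Use no more plates than that takes, leave the arm down on the stack, leave the spare plates where they lie and do not disturb the other things on the bench.

Things in the scene. Friction and masses are not known exactly. Their poses are not given: they have to be found in the camera images.
- fixture: Fixed white pressing fixture with yellow pad; the dark phone on it cannot move. Origin: on the table under the phone's centre, z up. Base 12 mm high, x -85 to 85, y -102 to 153 mm. A socket block (50 x 44 mm, top 44 mm above table) at y = 118 carries the post with the arm's hinge bracket: 42 mm along x, 30 mm along y, top 14 mm above the hinge axis.
- phone_back (a point): Centre of the phone's flat back, 30 mm above the table, where the plates go. Phone 74 mm along the fixture's x, 150 mm along its y; a plate lies with its 100 mm side along the phone (a half turn is the same). The lowered arm's foot comes down here.
- socket (a point): On top of the socket block, right below the hinge axis of the press arm, at x = 0, y = 110 mm in the fixture's frame, 44 mm above the table. The axis runs along the fixture's x. Its height is set anew each time, anywhere from 68 to 82 mm above the table, and is not given; so the level arm's foot hangs 3 to 17 mm above the bare phone.
- press_arm (a joint): Press arm. 0 rad: level, on its own stop, pointing to the fixture's -y over the phone; pi/2 upright; 2.1 fully open, leaning to +y. Starts at 1.95 to 2.1. Straight bar through the axis, 20 mm wide, 14 thick; from 115 to 187 mm from the axis a red handle 22 mm wide (fixture's x), 18 thick. 0.4 kg, damped 0.22 N m s/rad: let go short of upright it sinks down in 1-2 s, past upright it stays open.
- pad_edge (a point): Middle of the yellow pad's edge on the fixture's -y side (y = -90 mm, 18 mm above the table). About the arm's rubber foot: round, 22 mm across, 110 mm from the hinge axis and 35 mm below the bar's centre line when level. With the arm open it sticks out towards the phone. Resting on plates it holds the arm off its stop: about 0.09 rad per 10 mm; resting at 0 rad the arm is on its stop and the foot is in the air.
- mat: Fixed black rubber mat, 300 x 280 x 2 mm, on which the plates lie at the start. Origin: centre of its underside; x along its 300 mm side.
- plate1: Blue plastic spacer plate, 56 mm (its x) by 100 mm (its y) by 10 mm thick, 90 g, lying flat; the four are alike. Origin: centre of its underside. A white dot marks one corner.
- plate2: Blue plastic spacer plate, 56 mm (its x) by 100 mm (its y) by 10 mm thick, 90 g, lying flat; the four are alike. Origin: centre of its underside. A white dot marks one corner.
- plate3: Blue plastic spacer plate, 56 mm (its x) by 100 mm (its y) by 10 mm thick, 90 g, lying flat; the four are alike. Origin: centre of its underside. A white dot marks one corner.
- plate4: Blue plastic spacer plate, 56 mm (its x) by 100 mm (its y) by 10 mm thick, 90 g, lying flat; the four are alike. Origin: centre of its underside. A white dot marks one corner.
- multimeter: Bystander: yellow and black multimeter, 180 x 88 x 53 mm. Origin: centre of its underside.
- flux_jar: Bystander: amber flux jar with black cap, 44 mm across, 45 mm high. Origin: centre of its underside.
- tweezers: Bystander: steel tweezers, 125 mm long (its x), lying flat, 6 mm high.
- screwdriver: Bystander: screwdriver with orange handle, 150 mm long (its x), lying.
- tip_cleaner: Bystander: black soldering-tip cleaner cup with brass wool, 80 mm across, 56 mm high. Origin: centre of its underside.
- solder_reel: Bystander: grey solder reel standing on its flange, 64 mm across, 42 mm high. Origin: centre of its underside.
There are look-alikes about, which are no part of the job. What is shaped like the plate1 but red or yellow is not meant.

How it is judged:
On the way:
1. a first plate lies on the phone, square and central, while the arm is still raised (value of joint press_arm above 0.6 rad and (((x of plate1 in the frame of fixture between -0.015 and 0.015 m and y of plate1 in the frame of fixture between -0.02 and 0.02 m and z of plate1 in the frame of fixture above 0.026 m and angle between plate1's own z axis and vertical below 0.08 rad and angle between the x axis of plate1 and the x axis of fixture, either way round below 0.2 rad and linear speed of plate1 below 0.02 m/s) and contact force between plate1 and the fingers below 0.2 N) or ((x of plate2 in the frame of fixture between -0.015 and 0.015 m and y of plate2 in the frame of fixture between -0.02 and 0.02 m and z of plate2 in the frame of fixture above 0.026 m and angle between plate2's own z axis and vertical below 0.08 rad and angle between the x axis of plate2 and the x axis of fixture, either way round below 0.2 rad and linear speed of plate2 below 0.02 m/s) and contact force between plate2 and the fingers below 0.2 N) or ((x of plate3 in the frame of fixture between -0.015 and 0.015 m and y of plate3 in the frame of fixture between -0.02 and 0.02 m and z of plate3 in the frame of fixture above 0.026 m and angle between plate3's own z axis and vertical below 0.08 rad and angle between the x axis of plate3 and the x axis of fixture, either way round below 0.2 rad and linear speed of plate3 below 0.02 m/s) and contact force between plate3 and the fingers below 0.2 N) or ((x of plate4 in the frame of fixture between -0.015 and 0.015 m and y of plate4 in the frame of fixture between -0.02 and 0.02 m and z of plate4 in the frame of fixture above 0.026 m and angle between plate4's own z axis and vertical below 0.08 rad and angle between the x axis of plate4 and the x axis of fixture, either way round below 0.2 rad and linear speed of plate4 below 0.02 m/s) and contact force between plate4 and the fingers below 0.2 N))), for 0.2 s.
At the end, for the whole second after the job is handed in: Arm at rest on the stack, between 0.0025 and 0.105 rad (a plate too many exceeds that). Plates on the phone lie flat, centred to 20 mm along it and 15 mm across and 0.2 rad of square; the others lie on the mat within 50 mm of their starts. Bystanders moved under 30 mm (value of joint press_arm between 0.0025 and 0.105 rad and velocity of joint press_arm between -0.03 and 0.03 rad/s and ((x of plate1 in the frame of fixture between -0.015 and 0.015 m and y of plate1 in the frame of fixture between -0.02 and 0.02 m and z of plate1 in the frame of fixture above 0.026 m and angle between plate1's own z axis and vertical below 0.08 rad and angle between the x axis of plate1 and the x axis of fixture, either way round below 0.2 rad and linear speed of plate1 below 0.02 m/s) or (x of plate2 in the frame of fixture between -0.015 and 0.015 m and y of plate2 in the frame of fixture between -0.02 and 0.02 m and z of plate2 in the frame of fixture above 0.026 m and angle between plate2's own z axis and vertical below 0.08 rad and angle between the x axis of plate2 and the x axis of fixture, either way round below 0.2 rad and linear speed of plate2 below 0.02 m/s) or (x of plate3 in the frame of fixture between -0.015 and 0.015 m and y of plate3 in the frame of fixture between -0.02 and 0.02 m and z of plate3 in the frame of fixture above 0.026 m and angle between plate3's own z axis and vertical below 0.08 rad and angle between the x axis of plate3 and the x axis of fixture, either way round below 0.2 rad and linear speed of plate3 below 0.02 m/s) or (x of plate4 in the frame of fixture between -0.015 and 0.015 m and y of plate4 in the frame of fixture between -0.02 and 0.02 m and z of plate4 in the frame of fixture above 0.026 m and angle between plate4's own z axis and vertical below 0.08 rad and angle between the x axis of plate4 and the x axis of fixture, either way round below 0.2 rad and linear speed of plate4 below 0.02 m/s)) and ((x of plate1 in the frame of fixture between -0.015 and 0.015 m and y of plate1 in the frame of fixture between -0.02 and 0.02 m and z of plate1 in the frame of fixture above 0.026 m and angle between plate1's own z axis and vertical below 0.08 rad and angle between the x axis of plate1 and the x axis of fixture, either way round below 0.2 rad and linear speed of plate1 below 0.02 m/s) or (distance of plate1 from where it was at the start of the episode below 0.05 m and height (world z) of plate1 below 0.008 m)) and ((x of plate2 in the frame of fixture between -0.015 and 0.015 m and y of plate2 in the frame of fixture between -0.02 and 0.02 m and z of plate2 in the frame of fixture above 0.026 m and angle between plate2's own z axis and vertical below 0.08 rad and angle between the x axis of plate2 and the x axis of fixture, either way round below 0.2 rad and linear speed of plate2 below 0.02 m/s) or (distance of plate2 from where it was at the start of the episode below 0.05 m and height (world z) of plate2 below 0.008 m)) and ((x of plate3 in the frame of fixture between -0.015 and 0.015 m and y of plate3 in the frame of fixture between -0.02 and 0.02 m and z of plate3 in the frame of fixture above 0.026 m and angle between plate3's own z axis and vertical below 0.08 rad and angle between the x axis of plate3 and the x axis of fixture, either way round below 0.2 rad and linear speed of plate3 below 0.02 m/s) or (distance of plate3 from where it was at the start of the episode below 0.05 m and height (world z) of plate3 below 0.008 m)) and ((x of plate4 in the frame of fixture between -0.015 and 0.015 m and y of plate4 in the frame of fixture between -0.02 and 0.02 m and z of plate4 in the frame of fixture above 0.026 m and angle between plate4's own z axis and vertical below 0.08 rad and angle between the x axis of plate4 and the x axis of fixture, either way round below 0.2 rad and linear speed of plate4 below 0.02 m/s) or (distance of plate4 from where it was at the start of the episode below 0.05 m and height (world z) of plate4 below 0.008 m))); the robot touches nothing.
It fails at once if two plates lifted clear of the mat and the stack at once (height (world z) of each of plate2, plate1 above 0.078 m or height (world z) of each of plate3, plate1 above 0.078 m or height (world z) of each of plate3, plate2 above 0.078 m or height (world z) of each of plate4, plate1 above 0.078 m or height (world z) of each of plate4, plate2 above 0.078 m or height (world z) of each of plate4, plate3 above 0.078 m).
It fails at once if a bystander moved by more than 30 mm (distance of any of multimeter, flux_jar, tweezers, screwdriver, tip_cleaner, solder_reel from where it was at the start of the episode above 0.03 m).
It also fails if it takes over 72 s, if anything falls off the work surface, if the arm or the gripper's body presses on something with over 40 N, if the wrist force passes 120 N, or if a joint passes its speed limit or range.

## Working session

There is one attempt and no reset: what is moved stays moved. The work goes in short steps, Python scripts to look and compute and a shell command to move; the robot and the scene stay as the last step left them, time stands still between calls to the robot, and variables do not carry over. Pictures are saved under pics/ and viewed, about 8 in all and at most 12, crops included, and the job is handed in when it is done.

```bash
ls; mkdir -p pics
python3 - <<'E'
from plant import readout, cams
import cv2
print(readout.state())
for n in ("scene","top"):
    print(n,cams.calibration(n)); cv2.imwrite(f"pics/{n}0.png",cams.snapshot(n))
print(cams.calibration("wrist"))
E
```

```text
pics
{'time': 0.0, 'q': array([ 1.13991312e+00,  8.79697516e-02,  1.37222895e+00, -2.16839895e-05,
        1.68359375e+00, -1.03077009e-01]), 'qd': array([-0.00075526, -0.00030251, -0.00091808,  0.00098588, -0.0011048 ,
       -0.00069981]), 'joint_efforts': array([ 2.32407714e-03, -3.40183747e+01, -3.02429223e+01,  7.17944093e-02,
        3.29979323e-02, -1.84016540e-04]), 'tool_pos': array([0.17686416, 0.52024127, 0.21530893]), 'ee_rot': array([ 0.25559425,  1.5560045 , -0.25894876]), 'wrist_force': array([-0.62032047,  0.41906834,  0.87935936]), 'wrist_torque': array([ 0.01590899, -0.01553201, -0.03009108]), 'width': 0.0934497632545327}
scene {'fovy': 54.314032774797234, 'cx': 325.9592809947728, 'cy': 243.55450577313965, 'eye': array([0.9658712 , 0.15047109, 0.92871552]), 'orientation': array([-1.35456161, -2.46714832,  0.66572992])}
top {'fovy': 56.9185050050884, 'cx': 320.6228468017417, 'cy': 239.06703716265562, 'eye': array([ 0.44904057, -0.11882014,  1.17031596]), 'orientation': array([-2.17938066,  2.17577444, -0.09676335])}
{'fovy': 65.70646984690485, 'cx': 327.951682925697, 'cy': 236.86254321864254, 'eye': array([0.1097464 , 0.54231568, 0.3836776 ]), 'orientation': array([2.3851779 , 1.70959277, 0.20816116])}
```

View pics/top0.png

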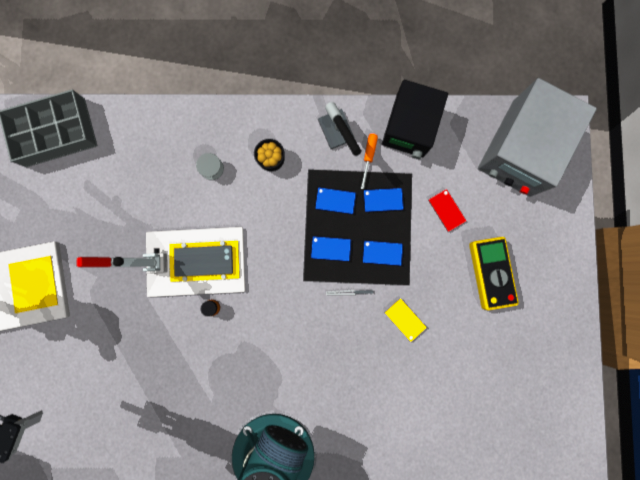

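View pics/scene0.png

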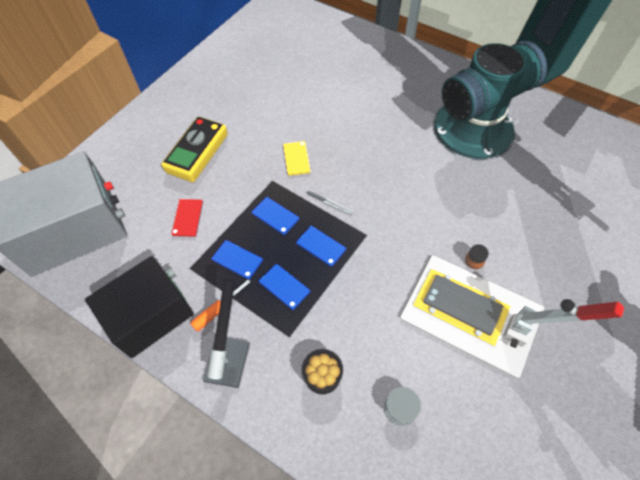

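Top view: four blue plates at (335,200), (383,200), (331,249) and (383,253) on the black mat. The look-alikes are red at (447,210), yellow at (405,320), and the yellow-pad fixture without a phone at (33,285). The fixture with the phone is at (203,261), and its open arm points left to the red handle at (95,262). Candidates for "plate" are therefore the four blue rectangles. The red and yellow ones are excluded by colour.

```bash
cat > h.py <<'E'
import numpy as np, cv2
from scipy.spatial.transform import Rotation as R
from plant import readout, cams
def ray(c,px,fish=False):
    px=np.atleast_2d(np.array(px,float)); f=240/np.tan(np.radians(c["fovy"]/2))
    d=(px-[c["cx"],c["cy"]])/f
    if fish:
        r=np.linalg.norm(d,axis=1,keepdims=True)+1e-12; v=np.hstack([d/r*np.sin(r),np.cos(r)])
    else: v=np.hstack([d,np.ones((len(d),1))])
    return v@R.from_rotvec(c["orientation"]).as_matrix().T
def at_z(c,px,z,fish=False):
    v=ray(c,px,fish); return (c["eye"]+v*((z-c["eye"][2])/v[:,2])[:,None])[:,:2]
def proj(c,P,fish=False):
    v=(np.atleast_2d(P)-c["eye"])@R.from_rotvec(c["orientation"]).as_matrix()
    f=240/np.tan(np.radians(c["fovy"]/2))
    if fish:
        rho=np.linalg.norm(v[:,:2],axis=1,keepdims=True); d=v[:,:2]/rho*np.arctan2(rho,v[:,2:])
    else: d=v[:,:2]/v[:,2:]
    return d*f+[c["cx"],c["cy"]]
def rects(c,mask,z,amin,fish=False):
    for k in cv2.findContours(mask,cv2.RETR_EXTERNAL,cv2.CHAIN_APPROX_NONE)[0]:
        if cv2.contourArea(k)<amin: continue
        w=at_z(c,k[:,0,:],z,fish)*1000
        (cx,cy),(a,b),t=cv2.minAreaRect(w.astype(np.float32))
        if a>b: t-=90   # t: direction of short side
        m=cv2.moments(k)
        print("c",np.round([cx,cy],1),"size",np.round(sorted([a,b]),1),"short-side dir deg",round((t+90)%180-90,1),"px",k[:,0].mean(0).round())
E
python3 - <<'E'
from h import *
for n in("top","scene"):
    c=cams.calibration(n); im=cv2.imread(f"pics/{n}0.png"); h=cv2.cvtColor(im,cv2.COLOR_BGR2HSV)
    print(n,"blue"); rects(c,cv2.inRange(h,(105,150,60),(120,255,255))[:],.012,200 if n=="top" else 400)
    print("white base" );rects(c,cv2.morphologyEx(cv2.inRange(im,(225,225,225),(255,255,255)),cv2.MORPH_CLOSE,np.ones((25,25))),.012,2000)
    print("black mat");rects(c,cv2.morphologyEx(cv2.inRange(im,(0,0,0),(30,30,30)),cv2.MORPH_CLOSE,np.ones((7,7))),.002,5000)
w=cams.snapshot("wrist"); cv2.imwrite("pics/wrist0.png",w)
t=cv2.imread("pics/top0.png")[215:310,60:260]; t=cv2.resize(t,None,fx=4,fy=4,interpolation=cv2.INTER_CUBIC)
cv2.imwrite("pics/fixtop.png",t)
E
```

```text
top blue
c [ 514.7 -282.1] size [ 60.5 104.2] short-side dir deg -4.5 px [382. 253.]
c [ 525.9 -146.5] size [ 60.6 103.7] short-side dir deg -4.3 px [331. 248.]
c [ 655.5 -285.5] size [ 60.5 104.2] short-side dir deg 3.2 px [383. 200.]
c [ 653.5 -158.6] size [ 60.6 103.7] short-side dir deg -8.1 px [335. 200.]
white base
c [491.5 212.3] size [167.  257.2] short-side dir deg 3.0 px [194. 262.]
black mat
c [ 586.5 -219.9] size [271.7 292.7] short-side dir deg 87.6 px [358. 227.]
scene blue
c [ 654.5 -156.8] size [ 60.1 105.4] short-side dir deg -7.8 px [285. 286.]
c [ 657.3 -282.9] size [ 59.7 105.2] short-side dir deg 3.8 px [237. 259.]
c [ 528.  -145.2] size [ 61.7 104.5] short-side dir deg -4.7 px [321. 245.]
c [ 516.6 -279.5] size [ 60.2 105.7] short-side dir deg -4.7 px [275. 215.]
c [ 196.6 -952.9] size [414.  523.9] short-side dir deg 32.3 px [162.  25.]
white base
c [492.7 210. ] size [171.5 253.7] short-side dir deg 3.0 px [475. 315.]
black mat
```

View pics/wrist0.png

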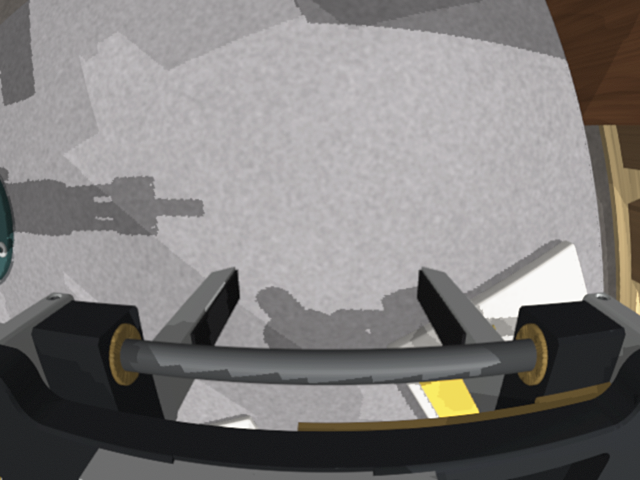

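```bash
cat >> h.py <<'E'
def tool():
    s=readout.state(); return s["tool_pos"],R.from_rotvec(s["ee_rot"])
def plan(p,Rt,first=None):
    "turn (tool rotvec) first, then shift in mm in the turned tool axes"
    p0,R0=tool(); print("turn",np.round((R0.inv()*Rt).as_rotvec(),3)," shift after turn mm",np.round(Rt.inv().apply(np.array(p)-p0)*1000,1)," shift before turn",np.round(R0.inv().apply(np.array(p)-p0)*1000,1))
def down(deg):
    "tool down, jaw axis at world angle deg"
    a=np.radians(deg); x=np.array([0,0,-1.]); y=np.array([np.cos(a),np.sin(a),0]); return R.from_matrix(np.c_[x,y,np.cross(x,y)])
E
python3 - <<'E'
from h import *
p,Rt=tool(); c=cams.calibration("wrist"); print(Rt.as_matrix().round(3))
Rc=R.from_rotvec(c["orientation"]); 
e_t=Rt.inv().apply(c["eye"]-p); Rct=Rt.inv()*Rc
print("eye in tool",e_t.round(4)); print("cam in tool\n",Rct.as_matrix().round(3))
# candidate look: turn of the tool about a horizontal axis so cam centre looks at bracket
b=np.array([.4876,.2954,.07])
az=np.arctan2(b[1],b[0])
for off in (-40,0):
  for pitch in (40,55,65):
    a=az+np.radians(off); th=np.radians(pitch)
    x=np.array([np.sin(th)*np.cos(a),np.sin(th)*np.sin(a),-np.cos(th)]); 
    y=np.array([-np.sin(a),np.cos(a),0])*np.sign(Rt.as_matrix()[1,1]); Rn=R.from_matrix(np.c_[x,y,np.cross(x,y)])
    f=Rn.apply(Rct.as_matrix()[:,2]); eye=b-.27*f; print(off,pitch,"fwd",f.round(2),"eye",eye.round(3),"tcp",(eye-Rn.apply(e_t)).round(3));
E
```

```text
[[-0.001  0.322  0.947]
 [-0.002  0.947 -0.322]
 [-1.    -0.002 -0.   ]]
eye in tool [-0.1682 -0.0011 -0.0707]
cam in tool
 [[-0.    -0.242  0.97 ]
 [ 1.     0.     0.   ]
 [-0.001  0.97   0.242]]
-40 40 fwd [ 0.8  -0.12 -0.59] eye [0.272 0.329 0.229] tcp [0.432 0.305 0.145]
-40 55 fwd [ 0.92 -0.14 -0.36] eye [0.238 0.334 0.167] tcp [0.415 0.308 0.128]
-40 65 fwd [ 0.97 -0.15 -0.19] eye [0.226 0.336 0.121] tcp [0.406 0.309 0.114]
0 40 fwd [ 0.69  0.42 -0.59] eye [0.301 0.182 0.229] tcp [0.439 0.267 0.145]
0 55 fwd [ 0.8   0.48 -0.36] eye [0.272 0.165 0.167] tcp [0.424 0.258 0.128]
0 65 fwd [ 0.84  0.51 -0.19] eye [0.261 0.158 0.121] tcp [0.416 0.253 0.114]
```

```bash
python3 -m pendant '[{"tx":1,"ty":-22.6,"tz":49.8,"ry":-0.122},{"tz":45,"ty":-22.6,"tx":-6,"ry":-0.122},{"tz":47,"ty":-22.6,"tx":-11,"ry":-0.122},{"tz":46,"ty":-22.6,"tx":-17,"ry":-0.122},{"tz":45,"ty":-22.6,"tx":-20,"ry":-0.122},{},{},{}]'
python3 - <<'E'
from h import *
import pickle
c=cams.calibration("wrist"); im=cams.snapshot("wrist"); cv2.imwrite("pics/w1.png",im); pickle.dump(c,open("c1.pkl","wb"))
print(tool()[0],c["eye"], "proj hinge z70:",proj(c,[.4876,.2954,.07],True))
E
```

```text
[0.17693813 0.52041714 0.21575779] [0.10975603 0.54233719 0.38382478] proj hinge z70: [[245.14896125 494.30777991]]schema error: expected keys tx, ty, tz, rx, ry, rz
```

View pics/w1.png

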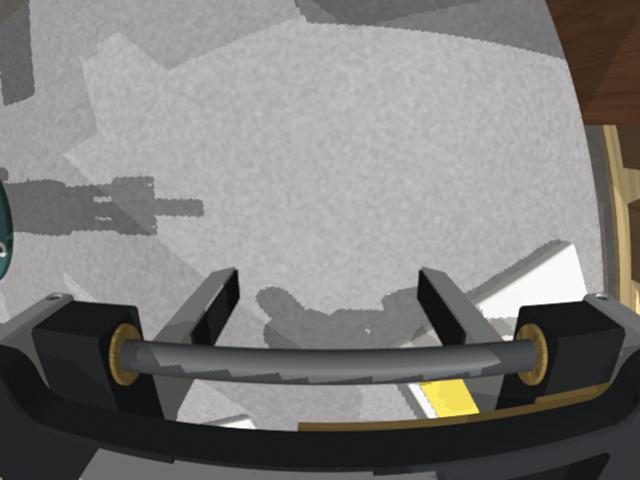

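The call was refused because every row needs all six keys, so that picture shows the unmoved view again. Retyping the rows.

```bash
python3 -m pendant '[{"tx":1,"ty":-22.6,"tz":49.8,"rx":0,"ry":-0.122,"rz":0},{"tx":-6,"ty":-22.6,"tz":45,"rx":0,"ry":-0.122,"rz":0},{"tx":-11,"ty":-22.6,"tz":47,"rx":0,"ry":-0.122,"rz":0},{"tx":-17,"ty":-22.6,"tz":46,"rx":0,"ry":-0.122,"rz":0},{"tx":-20,"ty":-22.6,"tz":45,"rx":0,"ry":-0.122,"rz":0},{"tx":0,"ty":0,"tz":0,"rx":0,"ry":0,"rz":0},{"tx":0,"ty":0,"tz":0,"rx":0,"ry":0,"rz":0},{"tx":0,"ty":0,"tz":0,"rx":0,"ry":0,"rz":0}]'
python3 - <<'E'
from h import *
import pickle
c=cams.calibration("wrist"); im=cams.snapshot("wrist"); cv2.imwrite("pics/w1.png",im); pickle.dump(c,open("c1.pkl","wb"))
print(tool()[0],c["eye"], "proj hinge z70:",proj(c,[.4876,.2954,.07],True))
E
```

```text
time: 1.2
tool_pos: [0.3335, 0.3485, 0.3183]
ee_rot: [0.155, 0.954, -0.303]
wrist_force: [0.5, 0.4, 0.7]
width: 0.0941
[0.33355763 0.34842176 0.31842251] [0.18717315 0.39724769 0.41618064] proj hinge z70: [[328.55620826 195.49307414]]
```

```bash
python3 -m pendant '[{"tx":45,"ty":0,"tz":0,"rx":0,"ry":0,"rz":0},{"tx":45,"ty":0,"tz":-5,"rx":0,"ry":0,"rz":0},{"tx":40,"ty":0,"tz":-5,"rx":0,"ry":0,"rz":0},{"tx":0,"ty":0,"tz":0,"rx":0,"ry":0,"rz":0},{"tx":0,"ty":0,"tz":0,"rx":0,"ry":0,"rz":0}]'
python3 - <<'E'
from h import *
import pickle
c=cams.calibration("wrist"); im=cams.snapshot("wrist"); cv2.imwrite("pics/w1.png",im); pickle.dump(c,open("c1.pkl","wb"))
u=proj(c,[.4876,.2954,.07],True)[0]; print(tool()[0],c["eye"],u)
x,y=int(max(0,u[0]-120)),int(max(0,u[1]-90)); cr=im[y:y+180,x:x+240]; print(x,y); cv2.imwrite("pics/w1c.png",cv2.resize(cr,None,fx=3.3333,fy=3.3333,interpolation=cv2.INTER_CUBIC))
E
```

```text
time: 1.88
tool_pos: [0.3967, 0.3274, 0.2089]
ee_rot: [0.158, 0.951, -0.301]
wrist_force: [-0.0, 0.2, -0.1]
width: 0.0941
[0.39673524 0.32785548 0.20973398] [0.25005748 0.37599576 0.30646038] [327.55967754 221.87656162]
207 131
```

View pics/w1c.png

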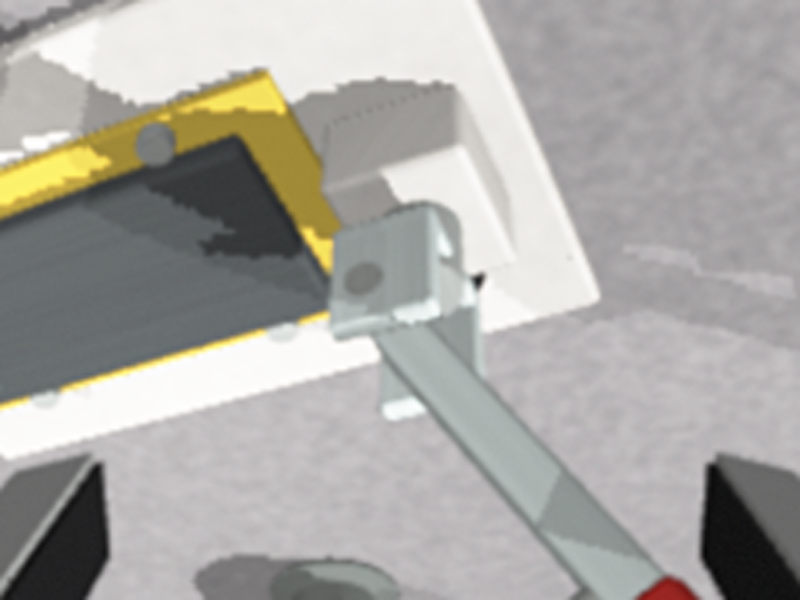

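Crop of the hinge, seen from the robot's side: hinge pin ellipse on the near cheek at crop (363,278). Socket block top near edge from (325,188) to (462,147), near cheek's top corners at about (333,335) and (433,318), far base corner at (600,300).

```bash
cat >> h.py <<'E'
FT=np.radians(3.0); FO=np.array([.4934,.1856,0])
FR=R.from_rotvec([0,0,FT])
def tofix(P): return FR.inv().apply(np.atleast_2d(P)-FO)*1000
def fixw(P): return FR.apply(np.atleast_2d(P)/1000.)+FO
E
python3 - <<'E'
from h import *
import pickle
c=pickle.load(open("c1.pkl","rb")); full=lambda u:np.array([207,131])+np.array(u)*.3
def z(u,zz): return tofix(np.append(at_z(c,full(u),zz/1000,True)[0],zz/1000)).round(1)[0]
print("sock",z((462,147),44),z((325,188),44),z((515,265),44)," base",z((600,300),12)," phone corner (37,75,30)?",z((240,135),30),z((330,310),30), "sock bot", z((460,90),12))
def xp(u,x):
    d=FR.inv().apply(ray(c,full(u),True))[0]; e=tofix(c["eye"])[0]; return (e+d*(x-e[0])/d[0]).round(1)
print("pin",xp((363,278),-21)," top",xp((333,335),-21),xp((433,318),-21),"cheek lower/front",xp((335,232),-21),xp((435,207),-21))
print("predicted crop px for h=68,75,82 pin:",[((proj(c,fixw([-21,110,h]),True)[0]-[207,131])/.3).round(0) for h in(68,75,82)])
E
```

```text
sock [-26.2 138.1  44. ] [-26.4  97.2  44. ] [ 22.7 137.4  44. ]  base [ 81.2 151.9  12. ]  phone corner (37,75,30)? [-43.3  77.3  30. ] [33.7 71.1 30. ] sock bot [-21.8 137.2  12. ]
pin [-21.  107.3  78.4]  top [-21.   99.4  95.9] [-21.  126.6  99.3] cheek lower/front [-21.   98.4  57.3] [-21.  127.9  59.1]
predicted crop px for h=68,75,82 pin: [array([373., 248.]), array([373., 266.]), array([372., 285.])]
```

The pin height reads about 75–78 mm and the cheek edges disagree, so I need a flatter, closer look.

```bash
python3 -m pendant '[{"tx":22,"ty":0,"tz":-20,"rx":0,"ry":-0.117,"rz":0},{"tx":22,"ty":0,"tz":-20,"rx":0,"ry":-0.117,"rz":0},{"tx":0,"ty":0,"tz":0,"rx":0,"ry":-0.117,"rz":0},{"tx":0,"ty":0,"tz":0,"rx":0,"ry":0,"rz":0},{"tx":0,"ty":0,"tz":0,"rx":0,"ry":0,"rz":0}]'
python3 - <<'E'
from h import *
import pickle
c=cams.calibration("wrist"); im=cams.snapshot("wrist"); cv2.imwrite("pics/w2.png",im); pickle.dump(c,open("c2.pkl","wb"))
u=proj(c,[.4876,.2954,.07],True)[0]; print(tool()[0],c["eye"],u)
x,y=int(max(0,u[0]-75)),int(max(0,u[1]-56)); cr=im[y:y+112,x:x+150]; print(x,y); cv2.imwrite("pics/w2c.png",cv2.resize(cr,None,fx=5,fy=5,interpolation=cv2.INTER_CUBIC))
E
```

```text
time: 2.55
tool_pos: [0.393, 0.3297, 0.1508]
ee_rot: [0.104, 0.604, -0.315]
wrist_force: [0.3, -0.5, -0.1]
width: 0.0942
[0.39335422 0.32949909 0.15109485] [0.2235775  0.38589603 0.18968441] [326.00912559 222.19354888]
251 166
```

View pics/w2c.png

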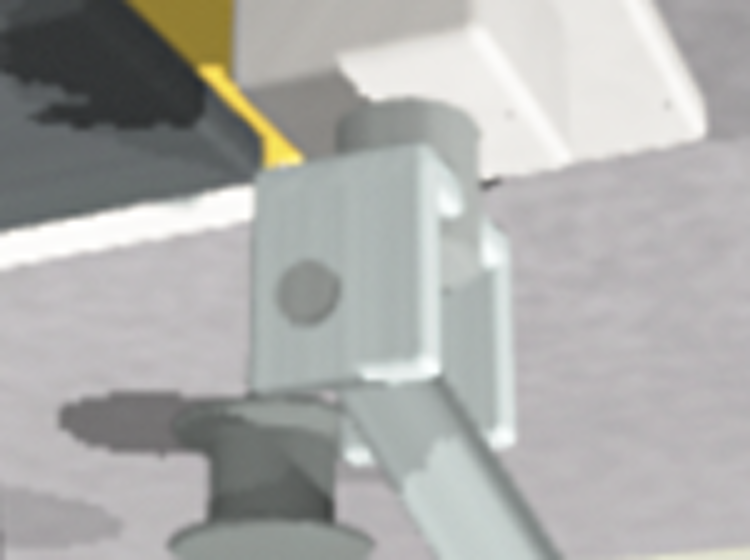

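Run:
```python
from h import *
import pickle
from scipy.optimize import least_squares
c=pickle.load(open("c2.pkl","rb")); full=lambda u:np.array([251,166])+np.array(u)/5
e=tofix(c["eye"])[0]
def xp(u,x):
    d=FR.inv().apply(ray(c,full(u),True))[0]; return (e+d*(x-e[0])/d[0]).round(1)
def yz(u,z):
    return tofix(np.append(at_z(c,full(u),z/1000,True)[0],z/1000)).round(1)[0]
print("sock top edge corner (-25,140,44):",yz((472,30),44),xp((472,30),-25),"other (96):",xp((238,85),-25))
print("base far corner (85,153,12)",yz((705,130),12))
for n,u in dict(pin=(308,292),bl=(262,175),br=(420,148),tr=(418,380),tl=(252,390)).items(): print(n,xp(u,-21))
# fit: fixture pose shift (dx,dy,dz) + h
pts=[((472,30),(-25,140,44)),((238,85),(-25,96,44)),((705,130),(85,153,12)),((570,160),(25,140,44)),((308,292),(-21,110,"h")),((252,390),(-21,103,"h+")),((425,375),(-21,133,"h+"))]
def res(p):
    r=[]
    for u,P in pts:
        z=P[2]; z=p[3] if z=="h" else p[3]+14 if z=="h+" else z
        r+=list((proj(c,fixw([P[0]+p[0],P[1]+p[1],z+p[2]]),True)[0]-full(u)))
    return np.array(r)
s=least_squares(res,[0,0,0,75]); print(s.x.round(2)); print(s.fun.reshape(-1,2).round(1))
```

```text
sock top edge corner (-25,140,44): [-28.1 137.2  44. ] [-25.  136.2  42.1] other (96): [-25.   96.3  43.3]
base far corner (85,153,12) [ 77.6 152.   12. ]
pin [-21.  107.4  79.7]
bl [-21.   99.1  58.2]
br [-21.  125.9  58.7]
tr [-21.  125.1  96.5]
tl [-21.   98.3  94.3]
[ 4.76 -5.34 -5.24 84.12]
[[ 0.1 -0.3]
 [-3.5 -0.9]
 [-1.9  1.3]
 [-1.2  0.3]
 [-0.7  1.7]
 [ 2.   0.3]
 [ 4.1 -2. ]]
```

Both clean marks put the hinge axis at about 80 mm: pin 79.7, bracket top 95.4 − 14 = 81.4. The gap is then roughly 15 mm, clearly over 10, so it takes two plates and the arm should end near 0.045 rad. Returning the tool to vertical.

```bash
python3 -m pendant '[{"tx":-50,"ty":-13,"tz":19,"rx":0,"ry":0,"rz":0},{"tx":-50,"ty":-13,"tz":19,"rx":0,"ry":0,"rz":0},{"tx":-20,"ty":-20,"tz":0,"rx":0,"ry":0.16,"rz":0},{"tx":0,"ty":-40,"tz":0,"rx":0,"ry":0.16,"rz":0},{"tx":0,"ty":-50,"tz":0,"rx":0.0,"ry":0.16,"rz":0},{"tx":0,"ty":-50,"tz":0,"rx":0,"ry":0.16,"rz":0},{"tx":0,"ty":-50,"tz":0,"rx":0,"ry":0.16,"rz":0},{"tx":0,"ty":-50,"tz":0,"rx":0,"ry":0.16,"rz":0},{"tx":0,"ty":0,"tz":0,"rx":0,"ry":0,"rz":0}]'
python3 - <<'E'
from h import *
print(tool()[1].as_matrix().round(3))
plan([.527,-.146,.12],down(-4.5))
E
```

```text
time: 3.72
tool_pos: [0.2373, 0.0921, 0.2497]
ee_rot: [0.257, 1.493, -0.288]
wrist_force: [0.1, 0.2, -0.2]
width: 0.0938
[[ 0.056  0.343  0.938]
 [-0.03   0.939 -0.342]
 [-0.998 -0.009  0.063]]
turn [ 1.299  0.06  -0.033]  shift after turn mm [129.7 307.5 214.7]  shift before turn [ 152.9 -122.9  345. ]
```

```bash
python3 -m pendant '[{"tx":16,"ty":-17.5,"tz":49,"rx":0.08,"ry":0.06,"rz":0},{"tx":15,"ty":-13.5,"tz":50,"rx":0,"ry":0,"rz":-0.03},{"tx":15,"ty":-13.5,"tz":50,"rx":0,"ry":0,"rz":0},{"tx":15,"ty":-13.5,"tz":50,"rx":0,"ry":0,"rz":0},{"tx":15,"ty":-13.5,"tz":50,"rx":0,"ry":0,"rz":0},{"tx":15,"ty":-13.5,"tz":50,"rx":0,"ry":0,"rz":0},{"tx":15,"ty":-13.5,"tz":40,"rx":0.15,"ry":0,"rz":0},{"tx":0,"ty":0,"tz":0,"rx":0.178,"ry":0,"rz":0},{"tx":0,"ty":0,"tz":0,"rx":0.178,"ry":0,"rz":0},{"tx":0,"ty":0,"tz":0,"rx":0.178,"ry":0,"rz":0},{"tx":0,"ty":0,"tz":0,"rx":0.178,"ry":0,"rz":0},{"tx":0,"ty":0,"tz":0,"rx":0.178,"ry":0,"rz":0},{"tx":0,"ty":0,"tz":0,"rx":0.178,"ry":0,"rz":0},{"tx":0,"ty":0,"tz":0,"rx":0,"ry":0,"rz":0},{"tx":0,"ty":0,"tz":0,"rx":0,"ry":0,"rz":0}]' -1
python3 - <<'E'
from h import *
print(tool()[1].as_matrix().round(3))
plan([.527,-.146,.08],down(-4.5))
E
```

```text
time: 5.6
tool_pos: [0.5092, -0.128, 0.1476]
ee_rot: [1.214, 1.166, -1.277]
wrist_force: [0.4, 0.1, 0.3]
width: 0.094
[[-0.016  0.998 -0.053]
 [-0.037 -0.054 -0.998]
 [-0.999 -0.014  0.038]]
turn [0.025 0.038 0.013]  shift after turn mm [67.6 19.1 16.6]  shift before turn [68.  19.6 14.5]
```

```bash
python3 -m pendant '[{"tx":34,"ty":10,"tz":7,"rx":0.025,"ry":0.038,"rz":0.013},{"tx":34,"ty":9,"tz":9,"rx":0,"ry":0,"rz":0},{"tx":0,"ty":0,"tz":0,"rx":0,"ry":0,"rz":0},{"tx":0,"ty":0,"tz":0,"rx":0,"ry":0,"rz":0}]'
python3 - <<'E'
from h import *
plan([.527,-.146,.0145],down(-4.5))
c=cams.calibration("wrist"); im=cams.snapshot("wrist"); cv2.imwrite("pics/w3.png",im)
h=cv2.cvtColor(im,cv2.COLOR_BGR2HSV); rects(c,cv2.inRange(h,(105,150,60),(120,255,255)),.012,800,True)
E
```

```text
time: 6.1
tool_pos: [0.5261, -0.1475, 0.0803]
ee_rot: [1.27, 1.169, -1.27]
wrist_force: [0.5, 0.2, 0.6]
width: 0.094
turn [-0.004 -0.     0.   ]  shift after turn mm [65.8  0.7 -1.6]  shift before turn [65.8  0.8 -1.6]
c [ 514.7 -279.4] size [48.7 56.4] short-side dir deg 85.8 px [326. 404.]
c [ 651.2 -157.7] size [ 59.5 100.6] short-side dir deg -7.9 px [504. 242.]
c [ 525.5 -146. ] size [ 56.4 100.9] short-side dir deg -4.2 px [328. 245.]
```

View pics/w3.png

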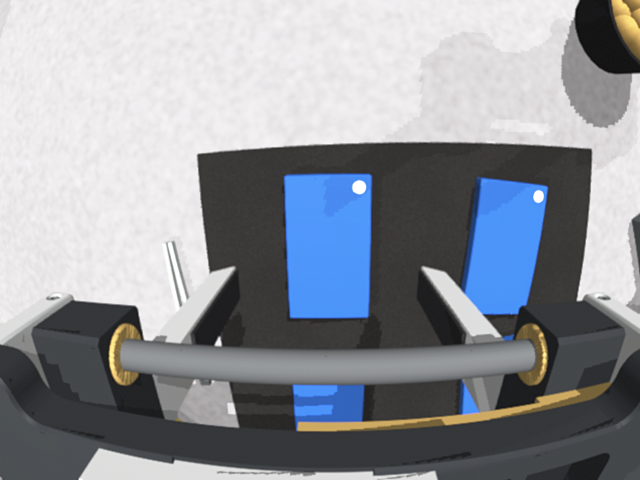

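The wrist view shows blue plate B, with its dot, between the fingers at (328,245). It measures 56 x 101 mm at (525.5,−146), so it is the right plate; the next blue plate is at (504,242). Descend and grip.

```bash
python3 -m pendant '[{"tx":25,"ty":-0.5,"tz":-1.5,"rx":0,"ry":0,"rz":0},{"tx":22,"ty":0,"tz":0,"rx":0,"ry":0,"rz":0},{"tx":13,"ty":0,"tz":0,"rx":0,"ry":0,"rz":0},{"tx":6,"ty":0,"tz":0,"rx":0,"ry":0,"rz":0},{"tx":0,"ty":0,"tz":0,"rx":0,"ry":0,"rz":0},{"tx":0,"ty":0,"tz":0,"rx":0,"ry":0,"rz":0}]' && python3 -m pendant '[{"tx":0,"ty":0,"tz":0,"rx":0,"ry":0,"rz":0},{"tx":0,"ty":0,"tz":0,"rx":0,"ry":0,"rz":0},{"tx":0,"ty":0,"tz":0,"rx":0,"ry":0,"rz":0},{"tx":0,"ty":0,"tz":0,"rx":0,"ry":0,"rz":0},{"tx":0,"ty":0,"tz":0,"rx":0,"ry":0,"rz":0},{"tx":0,"ty":0,"tz":0,"rx":0,"ry":0,"rz":0}]' 1
```

```text
time: 6.9
tool_pos: [0.5257, -0.1464, 0.0139]
ee_rot: [1.27, 1.169, -1.271]
wrist_force: [-0.6, -0.0, -0.3]
width: 0.0943
time: 7.65
tool_pos: [0.5255, -0.1464, 0.0133]
ee_rot: [1.27, 1.169, -1.271]
wrist_force: [1.9, 0.2, 0.8]
width: 0.056
```

```bash
python3 -m pendant '[{"tx":-15,"ty":0,"tz":0,"rx":0,"ry":0,"rz":0},{"tx":-40,"ty":0,"tz":0,"rx":0,"ry":0,"rz":0},{"tx":-45,"ty":0,"tz":0,"rx":0,"ry":0,"rz":0},{"tx":-20,"ty":0,"tz":0,"rx":0,"ry":0,"rz":0},{"tx":0,"ty":0,"tz":0,"rx":0,"ry":0,"rz":0},{"tx":0,"ty":0,"tz":0,"rx":0,"ry":0,"rz":0}]'
python3 - <<'E'
from h import *
plan([.4934,.1856,.13],down(3))
plan([.4934,.1856,.0418],down(3))
E
```

```text
time: 8.4
tool_pos: [0.5243, -0.1459, 0.1318]
ee_rot: [1.27, 1.172, -1.273]
wrist_force: [0.3, 0.0, -1.5]
width: 0.0555
turn [-0.136 -0.001  0.004]  shift after turn mm [   1.8  -13.5 -332.7]  shift before turn [   2.4  -58.6 -327.8]
turn [-0.136 -0.001  0.004]  shift after turn mm [  90.   -13.5 -332.7]  shift before turn [  90.6  -58.2 -327.7]
```

```bash
python3 -m pendant '[{"tx":0,"ty":0,"tz":0,"rx":-0.07,"ry":0,"rz":0},{"tx":0,"ty":0,"tz":0,"rx":-0.066,"ry":0,"rz":0.004},{"tx":0,"ty":0,"tz":-20,"rx":0,"ry":0,"rz":0},{"tx":0,"ty":-2,"tz":-40,"rx":0,"ry":0,"rz":0},{"tx":0,"ty":-2,"tz":-50,"rx":0,"ry":0,"rz":0},{"tx":0,"ty":-3,"tz":-50,"rx":0,"ry":0,"rz":0},{"tx":0,"ty":-3,"tz":-50,"rx":0,"ry":0,"rz":0},{"tx":0,"ty":-3.5,"tz":-45,"rx":0,"ry":0,"rz":0},{"tx":0,"ty":0,"tz":-40,"rx":0,"ry":0,"rz":0},{"tx":0,"ty":0,"tz":-25,"rx":0,"ry":0,"rz":0},{"tx":0,"ty":0,"tz":-13,"rx":0,"ry":0,"rz":0},{"tx":0,"ty":0,"tz":0,"rx":0,"ry":0,"rz":0},{"tx":0,"ty":0,"tz":0,"rx":0,"ry":0,"rz":0},{"tx":0,"ty":0,"tz":0,"rx":0,"ry":0,"rz":0}]'
python3 - <<'E'
from h import *
plan([.4934,.1856,.0425],down(3))
c=cams.calibration("wrist"); im=cams.snapshot("wrist"); cv2.imwrite("pics/w4.png",im)
E
```

```text
time: 10.15
tool_pos: [0.4945, 0.1847, 0.1331]
ee_rot: [1.173, 1.231, -1.17]
wrist_force: [1.1, 0.3, -1.0]
width: 0.0557
turn [-0.002 -0.    -0.002]  shift after turn mm [90.6 -1.1 -1. ]  shift before turn [90.6 -1.3 -1. ]
```

View pics/w4.png

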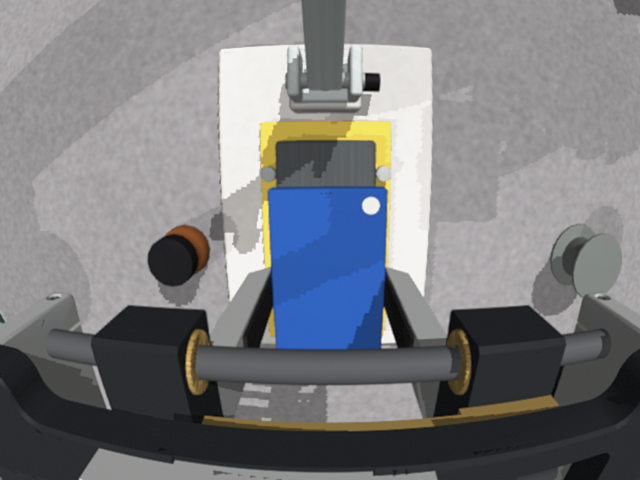

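The held plate is square to the phone. The phone's far end shows corners at about (277,141) and (376,141), and the bar stands beyond at the top. Checking those corners against (∓37, 75, 30).

```bash
python3 - <<'E'
from h import *
c=cams.calibration("wrist")
for u,z in [((277,141),30),((376,141),30),((262,123),18),((391,122),18),((220,48),12),((431,47),12)]:
    print(u,tofix(np.append(at_z(c,u,z/1000,True)[0],z/1000)).round(1))
print("plate far corners at held z", [tofix(np.append(at_z(c,u,.132,True)[0],.132)).round(1) for u in((269,188),(386,188))])
E
python3 -m pendant '[{"tx":20,"ty":-0.6,"tz":-0.5,"rx":0,"ry":0,"rz":0},{"tx":30,"ty":-0.5,"tz":-0.5,"rx":0,"ry":0,"rz":0},{"tx":20,"ty":0,"tz":0,"rx":0,"ry":0,"rz":0},{"tx":10,"ty":0,"tz":0,"rx":0,"ry":0,"rz":0},{"tx":0,"ty":0,"tz":0,"rx":0,"ry":0,"rz":0},{"tx":0,"ty":0,"tz":0,"rx":0,"ry":0,"rz":0}]'
```

```text
(277, 141) [[-36.5  72.5  30. ]]
(376, 141) [[35.4 72.4 30. ]]
(262, 123) [[-49.5  86.9  18. ]]
(391, 122) [[48.5 87.5 18. ]]
(220, 48) [[-85.1 150.9  12. ]]
(431, 47) [[ 82.4 151.3  12. ]]
plate far corners at held z [array([[-26.8,  49.4, 132. ]]), array([[ 27.1,  49.3, 132. ]])]
time: 10.95
tool_pos: [0.4943, 0.1866, 0.0543]
ee_rot: [1.174, 1.231, -1.167]
wrist_force: [-0.3, 0.6, -1.5]
width: 0.0553
```

```bash
python3 -m pendant '[{"tx":6,"ty":0,"tz":2,"rx":0,"ry":0,"rz":0},{"tx":4,"ty":0,"tz":1,"rx":0,"ry":0,"rz":0},{"tx":2,"ty":0,"tz":0,"rx":0,"ry":0,"rz":0},{"tx":0,"ty":0,"tz":0,"rx":0,"ry":0,"rz":0},{"tx":0,"ty":0,"tz":0,"rx":0,"ry":0,"rz":0}]'
```

```text
time: 11.58
tool_pos: [0.4936, 0.1835, 0.0414]
ee_rot: [1.172, 1.232, -1.169]
wrist_force: [-1.2, -1.2, 0.9]
width: 0.0561
```

```bash
python3 -m pendant '[{"tx":0,"ty":0,"tz":0,"rx":0,"ry":0,"rz":0},{"tx":0,"ty":0,"tz":0,"rx":0,"ry":0,"rz":0},{"tx":0,"ty":0,"tz":0,"rx":0,"ry":0,"rz":0},{"tx":0,"ty":0,"tz":0,"rx":0,"ry":0,"rz":0},{"tx":-15,"ty":0,"tz":0,"rx":0,"ry":0,"rz":0},{"tx":-35,"ty":0,"tz":0,"rx":0,"ry":0,"rz":0},{"tx":-35,"ty":0,"tz":0,"rx":0,"ry":0,"rz":0},{"tx":-15,"ty":0,"tz":0,"rx":0,"ry":0,"rz":0},{"tx":0,"ty":0,"tz":0,"rx":0,"ry":0,"rz":0}]' -0.6
python3 - <<'E'
from h import *
c=cams.calibration("wrist"); im=cams.snapshot("wrist"); cv2.imwrite("pics/w5.png",im)
h=cv2.cvtColor(im,cv2.COLOR_BGR2HSV); m=cv2.inRange(h,(105,150,60),(120,255,255)); m[340:]=0
rects(c,m,.040,800,True); print("expected centre",fixw([0,0,40])*1000)
plan([.5157,-.2805,.14],down(-4.6))
E
```

```text
time: 12.7
tool_pos: [0.494, 0.1837, 0.1425]
ee_rot: [1.174, 1.231, -1.167]
wrist_force: [-0.2, -0.1, 0.4]
width: 0.0752
c [492.6 184.3] size [55.6 99.6] short-side dir deg 3.3 px [327. 235.]
expected centre [[493.4 185.6  40. ]]
turn [ 0.132 -0.001 -0.002]  shift after turn mm [  0.9  59.7 460.6]  shift before turn [  0.7  -1.7 464.5]
```

Plate 1 lies at (492.6,184.3), turned 3.3°, within 1.5 mm of the target. Now plate A.

```bash
python3 -m pendant '[{"tx":0,"ty":0,"tz":25,"rx":0,"ry":0,"rz":0},{"tx":0,"ty":0,"tz":45,"rx":0,"ry":0,"rz":0},{"tx":0,"ty":0,"tz":55,"rx":0,"ry":0,"rz":0},{"tx":0,"ty":0,"tz":55,"rx":0,"ry":0,"rz":0},{"tx":0,"ty":0,"tz":55,"rx":0,"ry":0,"rz":0},{"tx":0,"ty":0,"tz":55,"rx":0,"ry":0,"rz":0},{"tx":0,"ty":0,"tz":55,"rx":0,"ry":0,"rz":0},{"tx":0,"ty":0,"tz":50,"rx":0,"ry":0,"rz":0},{"tx":10,"ty":-1,"tz":40,"rx":0.066,"ry":0,"rz":0},{"tx":25,"ty":-1,"tz":20,"rx":0.066,"ry":0,"rz":0},{"tx":20,"ty":0,"tz":9,"rx":0,"ry":0,"rz":0},{"tx":0,"ty":0,"tz":0,"rx":0,"ry":0,"rz":0},{"tx":0,"ty":0,"tz":0,"rx":0,"ry":0,"rz":0}]' -1
python3 - <<'E'
from h import *
c=cams.calibration("wrist"); im=cams.snapshot("wrist"); cv2.imwrite("pics/w6.png",im)
h=cv2.cvtColor(im,cv2.COLOR_BGR2HSV); m=cv2.inRange(h,(105,150,60),(120,255,255)); m[335:]=0
rects(c,m,.012,800,True)
plan([.5147,-.281,.0145],down(-4.6))
E
```

```text
time: 14.38
tool_pos: [0.5135, -0.279, 0.0861]
ee_rot: [1.269, 1.17, -1.264]
wrist_force: [-0.3, 0.1, 0.2]
width: 0.0942
c [ 514.4 -281.8] size [ 56.5 101.2] short-side dir deg -4.5 px [330. 248.]
c [ 653.7 -285. ] size [ 59.7 101.3] short-side dir deg 3.3 px [515. 237.]
c [ 651.2 -158.5] size [ 59.3 100.6] short-side dir deg -7.9 px [508.  72.]
turn [ 0.002 -0.    -0.003]  shift after turn mm [72.3  1.   1.8]  shift before turn [72.3  0.7  1.8]
```

```bash
python3 -m pendant '[{"tx":30,"ty":0.7,"tz":2.5,"rx":0,"ry":0,"rz":0},{"tx":24,"ty":0,"tz":0,"rx":0,"ry":0,"rz":0},{"tx":12,"ty":0,"tz":0,"rx":0,"ry":0,"rz":0},{"tx":5.5,"ty":0,"tz":0,"rx":0,"ry":0,"rz":0},{"tx":0,"ty":0,"tz":0,"rx":0,"ry":0,"rz":0},{"tx":0,"ty":0,"tz":0,"rx":0,"ry":0,"rz":0}]' && python3 -m pendant '[{"tx":0,"ty":0,"tz":0,"rx":0,"ry":0,"rz":0},{"tx":0,"ty":0,"tz":0,"rx":0,"ry":0,"rz":0},{"tx":0,"ty":0,"tz":0,"rx":0,"ry":0,"rz":0},{"tx":0,"ty":0,"tz":0,"rx":0,"ry":0,"rz":0},{"tx":0,"ty":0,"tz":0,"rx":0,"ry":0,"rz":0},{"tx":0,"ty":0,"tz":0,"rx":0,"ry":0,"rz":0}]' 1 && python3 -m pendant '[{"tx":-15,"ty":0,"tz":0,"rx":0,"ry":0,"rz":0},{"tx":-40,"ty":0,"tz":0,"rx":0,"ry":0,"rz":0},{"tx":-45,"ty":0,"tz":0,"rx":0,"ry":0,"rz":0},{"tx":-25,"ty":0,"tz":0,"rx":0,"ry":0,"rz":0},{"tx":0,"ty":0,"tz":0,"rx":0,"ry":0,"rz":0},{"tx":0,"ty":0,"tz":0,"rx":0,"ry":0,"rz":0}]'
python3 - <<'E'
from h import *
plan([.4934,.1840,.135],down(3))
E
```

```text
time: 15.18
tool_pos: [0.5146, -0.2828, 0.0156]
ee_rot: [1.269, 1.167, -1.265]
wrist_force: [0.2, -0.3, 0.2]
width: 0.094
time: 15.92
tool_pos: [0.5139, -0.2824, 0.0144]
ee_rot: [1.269, 1.169, -1.266]
wrist_force: [1.2, 0.4, 0.1]
width: 0.0554
time: 16.68
tool_pos: [0.513, -0.2821, 0.1384]
ee_rot: [1.269, 1.171, -1.266]
wrist_force: [-1.0, -0.0, -0.8]
width: 0.0559
turn [-0.132 -0.002 -0.001]  shift after turn mm [   3.4    4.8 -466.5]  shift before turn [   4.1  -56.7 -463. ]
```

```bash
python3 -m pendant '[{"tx":0,"ty":0,"tz":0,"rx":-0.066,"ry":0,"rz":0},{"tx":0,"ty":0,"tz":0,"rx":-0.066,"ry":0,"rz":0},{"tx":0,"ty":0,"tz":-25,"rx":0,"ry":0,"rz":0},{"tx":0,"ty":1,"tz":-45,"rx":0,"ry":0,"rz":0},{"tx":0,"ty":1,"tz":-55,"rx":0,"ry":0,"rz":0},{"tx":0,"ty":1,"tz":-55,"rx":0,"ry":0,"rz":0},{"tx":0,"ty":1,"tz":-55,"rx":0,"ry":0,"rz":0},{"tx":0,"ty":1,"tz":-55,"rx":0,"ry":0,"rz":0},{"tx":0,"ty":0,"tz":-55,"rx":0,"ry":0,"rz":0},{"tx":0,"ty":0,"tz":-50,"rx":0,"ry":0,"rz":0},{"tx":0,"ty":0,"tz":-40,"rx":0,"ry":0,"rz":0},{"tx":3,"ty":0,"tz":-21,"rx":0,"ry":0,"rz":0},{"tx":0,"ty":0,"tz":-10,"rx":0,"ry":0,"rz":0},{"tx":0,"ty":0,"tz":0,"rx":0,"ry":0,"rz":0},{"tx":0,"ty":0,"tz":0,"rx":0,"ry":0,"rz":0}]'
python3 - <<'E'
from h import *
plan([.4934,.1840,.054],down(3))
E
```

```text
time: 18.55
tool_pos: [0.4941, 0.1825, 0.1365]
ee_rot: [1.172, 1.232, -1.17]
wrist_force: [0.2, 0.0, -0.9]
width: 0.0554
turn [-0.001 -0.    -0.002]  shift after turn mm [82.5 -0.6 -1.5]  shift before turn [82.5 -0.8 -1.5]
```

```bash
python3 -m pendant '[{"tx":20,"ty":-0.6,"tz":-1,"rx":0,"ry":0,"rz":0},{"tx":30,"ty":0,"tz":0,"rx":0,"ry":0,"rz":0},{"tx":18,"ty":0,"tz":0,"rx":0,"ry":0,"rz":0},{"tx":8,"ty":0,"tz":0,"rx":0,"ry":0,"rz":0},{"tx":4,"ty":0,"tz":0,"rx":0,"ry":0,"rz":0},{"tx":2,"ty":0,"tz":0,"rx":0,"ry":0,"rz":0},{"tx":0,"ty":0,"tz":0,"rx":0,"ry":0,"rz":0},{"tx":0,"ty":0,"tz":0,"rx":0,"ry":0,"rz":0}]'
```

```text
time: 19.55
tool_pos: [0.4942, 0.1843, 0.0553]
ee_rot: [1.173, 1.232, -1.168]
wrist_force: [-0.4, 0.6, -1.5]
width: 0.056
```

```bash
python3 -m pendant '[{"tx":2,"ty":0,"tz":0,"rx":0,"ry":0,"rz":0},{"tx":1,"ty":0,"tz":0,"rx":0,"ry":0,"rz":0},{"tx":0,"ty":0,"tz":0,"rx":0,"ry":0,"rz":0},{"tx":0,"ty":0,"tz":0,"rx":0,"ry":0,"rz":0}]' && python3 -m pendant '[{"tx":0,"ty":0,"tz":0,"rx":0,"ry":0,"rz":0},{"tx":0,"ty":0,"tz":0,"rx":0,"ry":0,"rz":0},{"tx":0,"ty":0,"tz":0,"rx":0,"ry":0,"rz":0},{"tx":0,"ty":0,"tz":0,"rx":0,"ry":0,"rz":0},{"tx":-15,"ty":0,"tz":0,"rx":0,"ry":0,"rz":0},{"tx":-35,"ty":0,"tz":0,"rx":0,"ry":0,"rz":0},{"tx":-35,"ty":0,"tz":0,"rx":0,"ry":0,"rz":0},{"tx":-15,"ty":0,"tz":0,"rx":0,"ry":0,"rz":0},{"tx":0,"ty":0,"tz":0,"rx":0,"ry":0,"rz":0}]' -0.6
python3 - <<'E'
from h import *
c=cams.calibration("wrist"); im=cams.snapshot("wrist"); cv2.imwrite("pics/w7.png",im)
h=cv2.cvtColor(im,cv2.COLOR_BGR2HSV); m=cv2.inRange(h,(105,150,60),(120,255,255)); m[340:]=0
rects(c,m,.050,800,True); print("expected centre",fixw([0,0,50])*1000)
c=cams.calibration("top"); im=cams.snapshot("top")
t=cams.snapshot("top"); cv2.imwrite("pics/t7.png",t)
# handle in top0
m=cv2.inRange(cv2.cvtColor(cv2.imread("pics/top0.png"),cv2.COLOR_BGR2HSV),(0,150,60),(8,255,255)); m[:,:60]=0; m[:,120:]=0
ys,xs=np.nonzero(m); print("handle px",xs.min(),xs.max(),ys.min(),ys.max())
for th in (1.95,2.02,2.1): print(th,[proj(c,fixw([0,110-r*np.cos(th),80+r*np.sin(th)]))[0].round(0) for r in(115,187)])
E
```

```text
time: 20.05
tool_pos: [0.494, 0.1842, 0.0524]
ee_rot: [1.172, 1.232, -1.168]
wrist_force: [-1.6, -0.3, 4.7]
width: 0.0558
time: 21.18
tool_pos: [0.4944, 0.1843, 0.1532]
ee_rot: [1.174, 1.23, -1.166]
wrist_force: [-0.2, 0.7, -0.8]
width: 0.0749
c [492.9 184.9] size [55.6 99.7] short-side dir deg 3.0 px [326. 234.]
expected centre [[493.4 185.6  50. ]]
handle px 77 110 257 266
1.95 [array([114., 261.]), array([ 86., 260.])]
2.02 [array([111., 261.]), array([ 82., 261.])]
2.1 [array([109., 261.]), array([ 77., 261.])]
```

Both plates lie square. Next, shut the fingers and go round the robot's side to behind the red handle.

```bash
python3 -m pendant '[{"tx":-31,"ty":0,"tz":0,"rx":0,"ry":0,"rz":0},{"tx":-31,"ty":-20,"tz":0,"rx":0,"ry":0,"rz":0},{"tx":0,"ty":-40,"tz":0,"rx":0,"ry":0,"rz":0},{"tx":0,"ty":0,"tz":-27,"rx":0,"ry":0,"rz":0},{"tx":0,"ty":0,"tz":-50,"rx":0,"ry":0,"rz":0},{"tx":0,"ty":0,"tz":-50,"rx":0,"ry":0,"rz":0},{"tx":0,"ty":0,"tz":-50,"rx":0,"ry":0,"rz":0},{"tx":0,"ty":0,"tz":-33,"rx":0,"ry":0,"rz":0},{"tx":0,"ty":0,"tz":-15,"rx":0,"ry":0,"rz":0},{"tx":0,"ty":0,"tz":0,"rx":0,"ry":0,"rz":0},{"tx":0,"ty":0,"tz":0,"rx":0,"ry":0,"rz":0}]' 1
python3 - <<'E'
from h import *
print(tofix(tool()[0]).round(1))
cv2.imwrite("pics/s8.png",cams.snapshot("scene")[200:440,340:640])
E
```

```text
time: 22.7
tool_pos: [0.422, 0.4045, 0.2133]
ee_rot: [1.172, 1.231, -1.17]
wrist_force: [0.7, -0.1, -0.2]
width: 0.0001
[[-59.8 222.3 213.3]]
```

```bash
python3 -m pendant '[{"tx":0,"ty":0,"tz":-12,"rx":0,"ry":0,"rz":0},{"tx":0,"ty":30,"tz":0,"rx":0,"ry":0,"rz":0},{"tx":0,"ty":30,"tz":0,"rx":0,"ry":0,"rz":0},{"tx":0,"ty":0,"tz":0,"rx":0,"ry":0,"rz":0},{"tx":0,"ty":0,"tz":0,"rx":0,"ry":0,"rz":0}]' && python3 -m pendant '[{"tx":0,"ty":0,"tz":10,"rx":0,"ry":0,"rz":0},{"tx":0,"ty":0,"tz":15,"rx":0,"ry":0,"rz":0},{"tx":0,"ty":0,"tz":15,"rx":0,"ry":0,"rz":0},{"tx":0,"ty":0,"tz":15,"rx":0,"ry":0,"rz":0}]'
python3 - <<'E'
from h import *
print(tofix(tool()[0]).round(1))
E
```

```text
time: 23.38
tool_pos: [0.4806, 0.4208, 0.2138]
ee_rot: [1.172, 1.233, -1.169]
wrist_force: [-0.6, -0.5, -0.2]
width: 0.0003
time: 23.88
tool_pos: [0.484, 0.3647, 0.2145]
ee_rot: [1.173, 1.232, -1.168]
wrist_force: [-0.3, 2.2, 1.1]
width: 0.0003
[[ -0.  179.4 214.5]]
```

```bash
python3 -m pendant '[{"tx":0,"ty":0,"tz":15,"rx":0,"ry":0,"rz":0},{"tx":0,"ty":0,"tz":15,"rx":0,"ry":0,"rz":0},{"tx":0,"ty":0,"tz":15,"rx":0,"ry":0,"rz":0},{"tx":0,"ty":0,"tz":15,"rx":0,"ry":0,"rz":0},{"tx":0,"ty":0,"tz":12,"rx":0,"ry":0,"rz":0},{"tx":0,"ty":0,"tz":10,"rx":0,"ry":0,"rz":0}]' && python3 -m pendant '[{"tx":0,"ty":0,"tz":0,"rx":0,"ry":0,"rz":0},{"tx":0,"ty":0,"tz":-25,"rx":0,"ry":0,"rz":0},{"tx":0,"ty":-20,"tz":-40,"rx":0,"ry":0,"rz":0},{"tx":0,"ty":-40,"tz":-30,"rx":0,"ry":0,"rz":0},{"tx":0,"ty":-45,"tz":0,"rx":0,"ry":0,"rz":0},{"tx":0,"ty":-45,"tz":0,"rx":0,"ry":0,"rz":0},{"tx":0,"ty":0,"tz":0,"rx":0,"ry":0,"rz":0},{"tx":0,"ty":0,"tz":0,"rx":0,"ry":0,"rz":0},{"tx":0,"ty":0,"tz":0,"rx":0,"ry":0,"rz":0},{"tx":0,"ty":0,"tz":0,"rx":0,"ry":0,"rz":0},{"tx":0,"ty":0,"tz":0,"rx":0,"ry":0,"rz":0},{"tx":0,"ty":0,"tz":0,"rx":0,"ry":0,"rz":0},{"tx":0,"ty":0,"tz":0,"rx":0,"ry":0,"rz":0},{"tx":0,"ty":0,"tz":0,"rx":0,"ry":0,"rz":0},{"tx":0,"ty":0,"tz":0,"rx":0,"ry":0,"rz":0},{"tx":0,"ty":0,"tz":0,"rx":0,"ry":0,"rz":0}]'
python3 - <<'E'
from h import *
print(tofix(tool()[0]).round(1))
a=cams.snapshot("scene"); b=cams.snapshot("top"); cv2.imwrite("pics/s9.png",a); cv2.imwrite("pics/t9.png",b)
v=np.vstack([cv2.resize(a[220:400,380:600],(660,540))[:,:], ]); w=cv2.resize(b[215:310,120:270],(0,0),fx=4.4,fy=4.4)
cv2.imwrite("pics/v9.png",cv2.resize(np.vstack([v,w[:,:660]]),(540,592*1)))
E
```

```text
time: 24.62
tool_pos: [0.4882, 0.2829, 0.2133]
ee_rot: [1.172, 1.232, -1.17]
wrist_force: [0.2, 1.2, 0.1]
width: 0.0006
time: 26.62
tool_pos: [0.3335, 0.371, 0.2134]
ee_rot: [1.172, 1.232, -1.169]
wrist_force: [0.5, 0.4, -0.8]
width: 0.0004
[[-150.   193.5  213.4]]
```

View pics/v9.png

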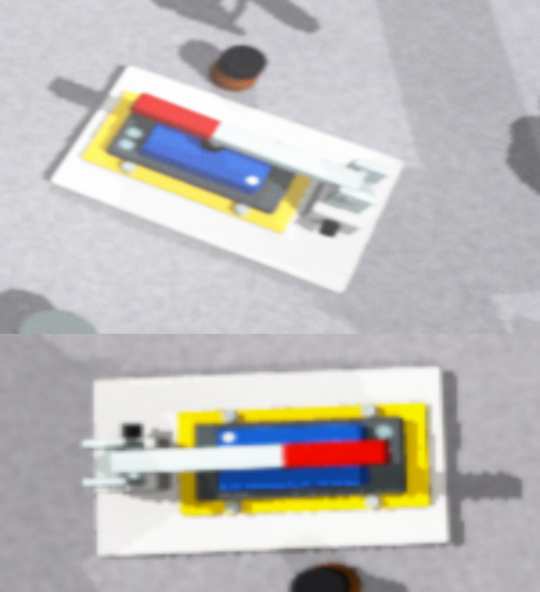

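The arm is down over the stack: handle centred along the phone, foot shadow at about (213,145) in the upper crop. Now a low side view to confirm that the foot rests on the plates and the bar is off its stop.

```bash
python3 -m pendant '[{"tx":0,"ty":0,"tz":0,"rx":-0.148,"ry":0,"rz":0},{"tx":0,"ty":0,"tz":0,"rx":-0.148,"ry":0,"rz":0},{"tx":0,"ty":0,"tz":0,"rx":-0.148,"ry":0,"rz":0},{"tx":0,"ty":0,"tz":0,"rx":-0.148,"ry":0,"rz":0},{"tx":0,"ty":0,"tz":0,"rx":-0.148,"ry":0,"rz":0},{"tx":0,"ty":0,"tz":0,"rx":-0.148,"ry":0,"rz":0},{"tx":0,"ty":0,"tz":0,"rx":-0.148,"ry":0,"rz":0},{"tx":0,"ty":0,"tz":0,"rx":-0.148,"ry":0,"rz":0},{"tx":0,"ty":0,"tz":0,"rx":0,"ry":-0.16,"rz":0},{"tx":0,"ty":0,"tz":0,"rx":0,"ry":-0.16,"rz":0},{"tx":0,"ty":0,"tz":0,"rx":0,"ry":-0.16,"rz":0},{"tx":0,"ty":0,"tz":0,"rx":0,"ry":-0.16,"rz":0},{"tx":0,"ty":0,"tz":0,"rx":0,"ry":-0.16,"rz":0},{"tx":0,"ty":0,"tz":0,"rx":0,"ry":-0.16,"rz":0},{"tx":0,"ty":0,"tz":0,"rx":0,"ry":0,"rz":0},{"tx":0,"ty":0,"tz":0,"rx":0,"ry":0,"rz":0}]'
python3 - <<'E'
from h import *
p,Rt=tool(); print(Rt.as_matrix().round(3)); plan([.36,.24,.139],Rt)
E
```

```text
time: 28.72
tool_pos: [0.3338, 0.3714, 0.2142]
ee_rot: [0.105, 0.604, -0.323]
wrist_force: [-0.1, 0.3, 1.1]
width: 0.0004
[[ 0.774  0.329  0.541]
 [-0.268  0.944 -0.19 ]
 [-0.573  0.003  0.819]]
turn [0. 0. 0.]  shift after turn mm [  98.6 -115.7  -22.4]  shift before turn [  98.6 -115.7  -22.4]
```

```bash
python3 -m pendant '[{"tx":20,"ty":-40,"tz":-5,"rx":0,"ry":0,"rz":0},{"tx":40,"ty":-45,"tz":-8,"rx":0,"ry":0,"rz":0},{"tx":38,"ty":-31,"tz":-9,"rx":0,"ry":0,"rz":0},{"tx":0,"ty":0,"tz":0,"rx":0,"ry":0,"rz":0},{"tx":0,"ty":0,"tz":0,"rx":0,"ry":0,"rz":0},{"tx":0,"ty":0,"tz":0,"rx":0,"ry":0,"rz":0}]'
python3 - <<'E'
from h import *
import pickle
c=cams.calibration("wrist"); im=cams.snapshot("wrist"); cv2.imwrite("pics/w10.png",im); pickle.dump(c,open("c10.pkl","wb"))
P=proj(c,fixw([[0,110,80],[0,0,50],[0,-77,80]]),True); print(tool()[0].round(3),P.round(0))
x,y=int(max(0,P[1,0]-150)),int(max(0,P[1,1]-112)); print(x,y); cv2.imwrite("pics/w10c.png",cv2.resize(im[y:y+220,x:x+300],None,fx=2.6667,fy=2.6667,interpolation=cv2.INTER_CUBIC))
E
```

```text
time: 29.48
tool_pos: [0.3604, 0.2413, 0.1415]
ee_rot: [0.108, 0.602, -0.322]
wrist_force: [0.1, -0.0, 0.4]
width: 0.0
[0.36  0.241 0.141] [[441. 244.]
 [319. 230.]
 [248. 269.]]
168 117
```

View pics/w10c.png

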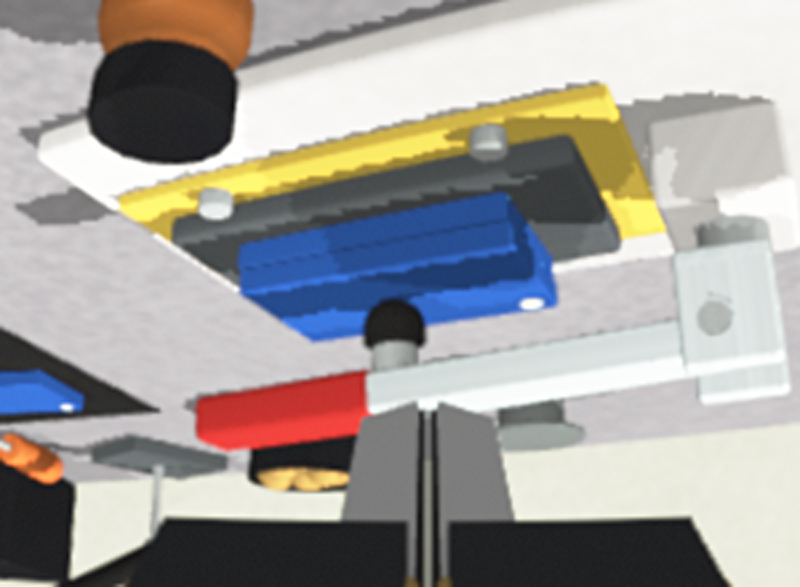

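Upside-down side view: the black foot at (395,310) touches the two-plate stack. The handle's lower near edge runs from (195,402) to (365,375), and the bar's from (370,372) to (675,322). Turning these edges into angles.

Run:
```python
from h import *
import pickle
c=pickle.load(open("c10.pkl","rb")); e=tofix(c["eye"])[0]
full=lambda u:np.array([168,117])+np.array(u)/2.6667
def xp(u,x):
    d=FR.inv().apply(ray(c,full(u),True))[0]; return e+d*(x-e[0])/d[0]
def ang(n,a,b,x):
    A,B=xp(a,x),xp(b,x); print(n,A.round(1),B.round(1),"slope",round((A[2]-B[2])/(B[1]-A[1]),3))
ang("handle low",(195,402),(365,375),-11)
ang("handle tip/top",(205,449),(365,415),-11)
ang("bar low",(370,372),(675,322),-10)
ang("plate1 bottom ref",(240,242),(505,195),-28)
print("pin",xp((715,318),-21).round(1))
for th in(0,.045,.09):
  h=80;P=[[-11,110-r*np.cos(th)+9*-np.sin(th)*1,h+r*np.sin(th)-9*np.cos(th)] for r in(187,115)]+[[-10,110-r*np.cos(th),h+r*np.sin(th)-7*np.cos(th)] for r in(115,15)]
  print(th,((proj(c,fixw(P),True)-[168,117])*2.6667).round(0).tolist())
```

```text
handle low [-11.  -77.6  81.6] [-11.   -8.6  79.5] slope 0.03
handle tip/top [-11.  -71.9  99.7] [-11.   -8.4  93.4] slope 0.098
bar low [-10.   -7.3  78.4] [-10.   95.2  75.7] slope 0.027
plate1 bottom ref [-28.  -51.   29.8] [-28.   47.8  31.6] slope -0.019
pin [-21.  108.5  80.2]
0 [[198.0, 374.0], [375.0, 349.0], [376.0, 356.0], [674.0, 314.0]]
0.045 [[196.0, 396.0], [374.0, 364.0], [376.0, 371.0], [674.0, 316.0]]
0.09 [[195.0, 418.0], [374.0, 379.0], [377.0, 385.0], [674.0, 318.0]]
```

The bar sits at about 0.045 rad (edge model and pin-to-bar both agree), which is within 0.0025–0.105 and below 0.09, so a single plate would not have reached. Last check is the spares and bystanders, then hand in.

Run:
```python
from h import *
from plant import sign_off
c=cams.calibration("top"); im=cams.snapshot("top"); cv2.imwrite("pics/t11.png",im)
rects(c,cv2.inRange(cv2.cvtColor(im,cv2.COLOR_BGR2HSV),(105,150,60),(120,255,255)),.012,200)
d=cv2.absdiff(im,cv2.imread("pics/top0.png")).max(2)
for n,(x,y) in dict(meter=(493,272),jar=(210,308),tweez=(350,292),driver=(370,150),cleaner=(268,154),reel=(208,165)).items():
    print(n,(d[y-14:y+15,x-14:x+15]>60).mean().round(3))
print(sign_off())
```

```text
c [474.  190.2] size [ 18.6 107.1] short-side dir deg 2.6 px [201. 268.]
c [ 655.7 -285.6] size [ 60.9 104.3] short-side dir deg 3.3 px [383. 200.]
c [ 653.5 -158.6] size [ 60.6 103.7] short-side dir deg -8.1 px [335. 200.]
meter 0.0
jar 0.03
tweez 0.0
driver 0.0
cleaner 0.0
reel 0.0
the job is handed in; nothing more can be done
None
```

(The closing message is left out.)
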